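# Thread the trammel rod through the router base and hold it for clamping

### The job

Fit the circle-cutting trammel rod to the router: take the rod with the pivot head (not the plain fence rod) from the tool rest and slide its plain end in through the rod boss nearer the tool rest and on through the far boss, until about 25 mm of it stands out beyond the far boss, with the pivot point down. Finish still gripping the rod there, level, still and not forced against the bores, so that the thumbscrews can be tightened; leave the fence rod, mallet, gouge and wax tin where they are.

Things in the scene. Friction and masses are not known exactly. Their poses are not given: they have to be found in the camera images.
- rod_grip (a point): Trammel rod: bare round steel rod, 10 mm diameter, dark pivot head on one end; loose, 0.21-0.39 kg. Point on its axis at the balance point, best place to grip, 220 mm from the plain end's tip. Axes: y along the rod to the head, z up when the pivot point hangs down. Starts level in one notch of the rest, axis 33 mm above the bench, point down, plain end on the router's side.
- rod_head (a point): Centre of the trammel rod's pivot head, on the rod's axis, 100 mm from rod_grip along its +y; same axes. The head is a steel block 20 mm (x) by 30 mm (y) by 26 mm high with a sharp point below, reaching 28 mm under the rod's axis, and a screw on top, reaching 23 mm above it.
- rod_tip (a point): Very tip of the trammel rod's plain end (rounded nose of 5 mm radius), on its axis, 220 mm from rod_grip along its -y; same axes.
- router: Cordless router, clamped on a wooden ring segment (40 mm thick, 140 mm wide, top 85 mm above the bench, on bearers); all fixed, does not give. Origin on the bench under the motor axis. Axes: y along the rod bore towards the open inside of the ring and the rest, z up. Motor 60 mm across; battery on top 58 (x) by 80 mm (y), up to 274 mm above the bench. A G-clamp grips the outer edge at x -32, y -45 to -98 mm.
- bore_in (a point): Centre of the bore mouth on the outer face of the near boss, the one nearer the rest. Two aluminium bosses, 26 mm square, 24 mm long, stand in line on the base at the motor's side away from the robot. Bores level, 12.5 mm diameter, axis 107 mm above the bench, 22 mm above the blank. Axes: y out of the near boss along the bore (the rod goes in along -y), z up. Thumbscrews on top reach 29 mm above the axis.
- bore_out (a point): Centre of the bore on the outer face of the far boss, 120 mm from bore_in along its -y; same axes. Between the two bosses there is a 72 mm gap. In the finished job the rod's plain end stands about 25 mm out beyond this point.
- tool_rest: Fixed wooden rest, origin on the bench under its centre: two rails 130 mm long (along x), 18 mm thick, 37 mm high, at y = -80 and +58 mm, with 12 mm wide, 9 mm deep notches at x = -35 and +35 mm. One notch pair holds the trammel rod, the other the fence rod, at random; rods lie along y. Between the rails they are free to be gripped; 6 mm high slats at x = -56, +56 mm.
- fence_mid (a point): Bystander: the plain fence rod, bare 10 mm steel rod 250 mm long with no head, lying in the other notch pair, 70 mm beside the trammel rod; this point is on its axis, 33 mm above the bench. Stays in the rest.
- mallet: Bystander: carver's wooden mallet standing on its head on the bench, 86 mm across, 250 mm high, origin under its centre.
- gouge: Bystander: carving gouge lying on the bench, 255 mm long with a 24 mm dark wooden handle, origin under its middle.
- wax_tin: Bystander: round flat metal tin, 76 mm across, 34 mm high, origin under its centre.
There are look-alikes about, which are no part of the job. Several things have the shape of the tool_rest; the one meant has the colours described above.

How it is judged:
On the way, in this order (a step that is already met when the one before it is completed fails the run):
1. the trammel rod is lifted out of the rest in the gripper (height (world z) of rod_grip above 0.06 m and contact force between the fingers and trammel above 1 N), for 0.1 s.
2. the plain end has come through the near boss and stands between the two bosses, on the line of the bores (y of rod_tip in the frame of bore_in between -0.094 and -0.026 m and x of rod_tip in the frame of bore_in between -0.006 and 0.006 m and z of rod_tip in the frame of bore_in between -0.006 and 0.006 m and angle between the y axis of rod_grip and the y axis of bore_in, either way round below 0.1 rad), for 0.1 s.
At the end, for the whole second after the job is handed in: The trammel rod is held in the gripper (over 2 N) and still, through both bosses: plain end 12 to 40 mm beyond the far boss and within 4 mm of the bore axis, rod within 0.05 rad of it, pivot point within 0.3 rad of straight down, under 20 N against the router, clear of the rest (y of rod_tip in the frame of bore_out between -0.04 and -0.012 m and x of rod_tip in the frame of bore_out between -0.004 and 0.004 m and z of rod_tip in the frame of bore_out between -0.004 and 0.004 m and angle between the y axis of rod_grip and the y axis of bore_in, either way round below 0.05 rad and angle between rod_grip's own z axis and vertical below 0.3 rad and contact force between the fingers and trammel above 2 N and contact force between trammel and router below 20 N and contact force between trammel and tool_rest below 0.1 N and linear speed of trammel below 0.02 m/s); the arm keeps its last pose, push and grip.
It fails at once if the fence rod is moved more than 15 mm (distance of fence_mid from where it was at the start of the episode above 0.015 m).
It fails at once if the mallet is moved more than 20 mm (distance of mallet from where it was at the start of the episode above 0.02 m).
It fails at once if the gouge is moved more than 20 mm (distance of gouge from where it was at the start of the episode above 0.02 m).
It fails at once if the wax tin is moved more than 20 mm (distance of wax_tin from where it was at the start of the episode above 0.02 m).
It also fails if it takes over 45 s, if anything falls off the work surface, if the arm or the gripper's body presses on something with over 40 N, if the wrist force passes 120 N, or if a joint passes its speed limit or range.

### The arm

A 6-joint arm with a two-finger parallel gripper is mounted at the origin on the work surface. World frame = base frame: x ahead of the robot, y to its left, z up, the work surface at z = 0. Lengths are in m, angles in rad, forces in N, time in s.
With the tool pointing down it reaches from about 0.35 to 1 m from the base axis. Payload 7.1 kg.
Tool frame: the origin (TCP) lies between the finger pads; the fingertips stand 22 mm ahead of it and the grasp point (between the pads) lies 3 mm ahead of it; x points along the fingers, y is the direction in which the jaws open and shut, and the axes are right-handed (so a half turn about x gives the same grasp; the last joint's range is limited). The gripper opens to 85 mm and grips with 20 to 120 N. Pads are 22 mm wide; open, the fingers measure 114 mm over their backs; the gripper's body (76 mm by 85 mm) begins 54 mm behind the grasp point. The pads swing forward as they close: fully open they stand 13 mm farther back than shut.
Start: joints at [1.154, 0.423, 1.63, -0, 1.089, -0.019], TCP at [0.242, 0.576, 0.253] pointing down, gripper open.
Joint ranges: [-3, 3], [-0.9, 2.11], [0.09, 2.58], [-1.31, 4.45], [0.11, 2.69], [-2.54, 2.54]. Speed limits (rad/s): [2.39, 2.39, 3.01, 3.14, 3.14, 3.14].

### API

Orientations are given as a rotation vector (axis times angle).
In Python, from rig import manip gives the robot as it stands. The module is installed in compiled form; this text tells all that it offers. Calls block until the motion is done:
- manip.move_to(position, orientation): joint-space move of the TCP to a pose.
- manip.servo_line(position, orientation=None, rate=0.15): straight line of the TCP; orientation=None keeps the orientation; rate is the mean speed in m/s.
- manip.set_joints(angles): joint-space move.
- manip.command_gripper(opening, f_grip=None): finger opening in m; f_grip is the grip in N (None keeps the last); returns when the fingers have stopped.
- manip.hold(seconds).
- manip.solve_ik(position, orientation): joint angles nearest the present ones, or None.
- manip.camera(name): name is "side" or "top"; returns a dict with "image" (400x640x3 uint8, red, green, blue), "fx", "fy", "cx", "cy" (pixels), "cam_to_world" (4x4, takes a point from camera to world coordinates). Camera axes: x right, y down, z forward; pixel columns grow to the right and rows downward; lengths in m; the calibration is good to about 2 mm. A picture is of the moment at which its call begins. There is no depth.
A pose or a line that the arm cannot do raises manip.IKError and nothing moves.
- manip.sign_off(): hands the job in, once; it reports no verdict.
Readings, each from a call of its own:
- manip.get_time(): time.
- manip.get_joint_positions(): joint angles.
- manip.get_joint_vel(): joint speeds.
- manip.get_tau(): joint torques, N m.
- manip.get_position(): TCP position.
- manip.get_ee_rot(): TCP orientation.
- manip.get_contact_force(): force on the tool from outside, world axes, zero at the start.
- manip.get_torque(): the same for the moment, N m.
- manip.get_width(): finger opening in m.
Only numpy, scipy, OpenCV 4.12 (cv2) and the standard library are available. Lean on these libraries where they do the work, as an engineer would, in place of code of your own. Each camera call takes 0.05 s, during which the arm holds its last target.

## Working session

There is one attempt and no reset: what is moved stays moved. The work goes in short steps, each a Python script; the robot and the scene stay as the last script left them, time stands still between calls to the robot, and variables do not carry over. Pictures are saved under pics/ and viewed, and the job is handed in when it is done.

```bash
mkdir -p pics
python3 - <<'E'
from rig import manip
import cv2,numpy as np
for n in("side","top"):
    c=manip.camera(n); cv2.imwrite(f"pics/{n}0.png",c["image"][:,:,::-1])
    print(n,c["fx"],c["fy"],c["cx"],c["cy"],np.round(c["cam_to_world"],4).tolist())
print(manip.get_time(),manip.get_ee_rot(),manip.get_width())
E
```

```text
side 374.342244019259 374.342244019259 323.3305320793642 202.65549255051445 [[0.688, -0.5652, 0.4552, 0.0794], [-0.7256, -0.5232, 0.447, -0.3914], [-0.0145, -0.6378, -0.77, 0.8878], [0.0, 0.0, 0.0, 1.0]]
top 474.9564439522209 474.9564439522209 324.4972104315647 197.54123034703773 [[-0.0074, -0.9967, 0.0804, 0.4468], [-1.0, 0.0075, 0.0014, 0.0708], [-0.002, -0.0804, -0.9968, 1.4997], [0.0, 0.0, 0.0, 1.0]]
0.1 [ 0.3109673   1.54848726 -0.31316737] 0.08494419620076897
```

View pics/side0.png

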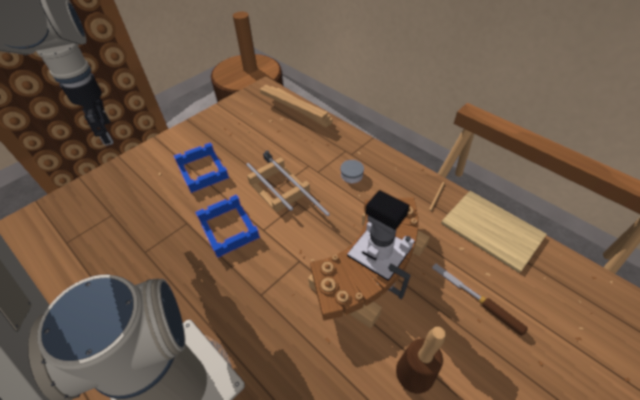

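View pics/top0.png

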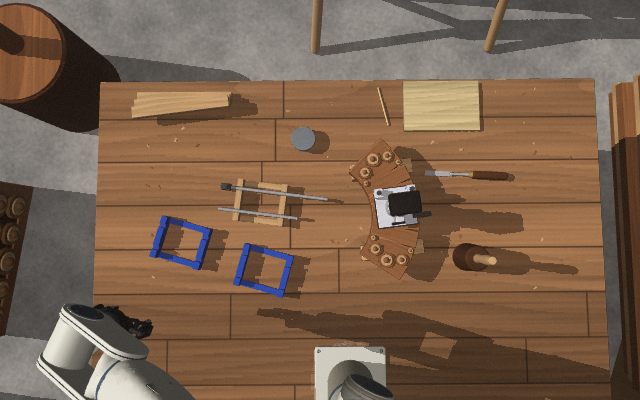

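Three things are shaped like the rest in the top view: blue frames at (181,242) and (264,270), and a bare wooden one at (262,202). The wooden one fits, because it is wood-coloured and carries both rods. I'll confirm with enlarged crops.

Run:
```python
import cv2,numpy as np
t=cv2.imread("pics/top0.png"); s=cv2.imread("pics/side0.png")
cv2.imwrite("pics/c1.png",cv2.resize(t[165:240,205:345],None,fx=5.7,fy=5.7,interpolation=cv2.INTER_CUBIC))
cv2.imwrite("pics/c2.png",cv2.resize(t[150:250,345:445],None,fx=6,fy=6,interpolation=cv2.INTER_CUBIC))
cv2.imwrite("pics/c3.png",cv2.resize(s[140:310,240:440],None,fx=3.5,fy=3.5,interpolation=cv2.INTER_CUBIC))
```

```text
(no output)
```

View pics/c1.png

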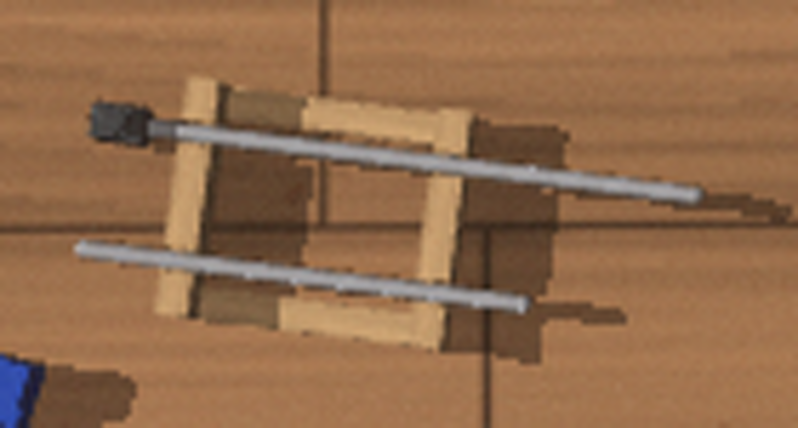

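View pics/c2.png

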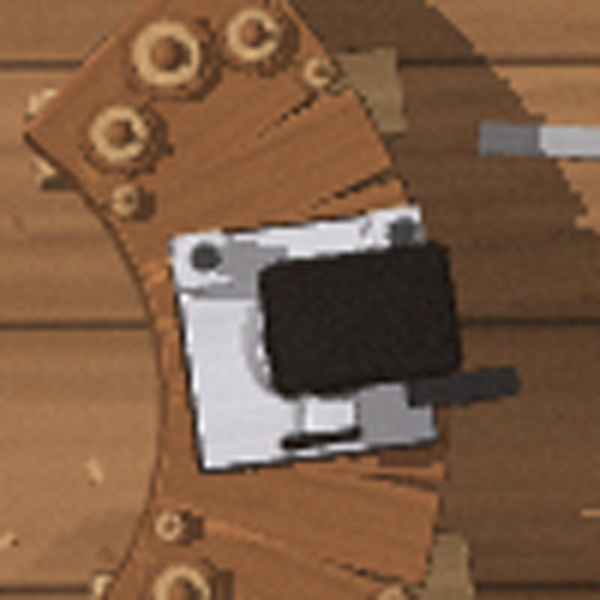

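View pics/c3.png

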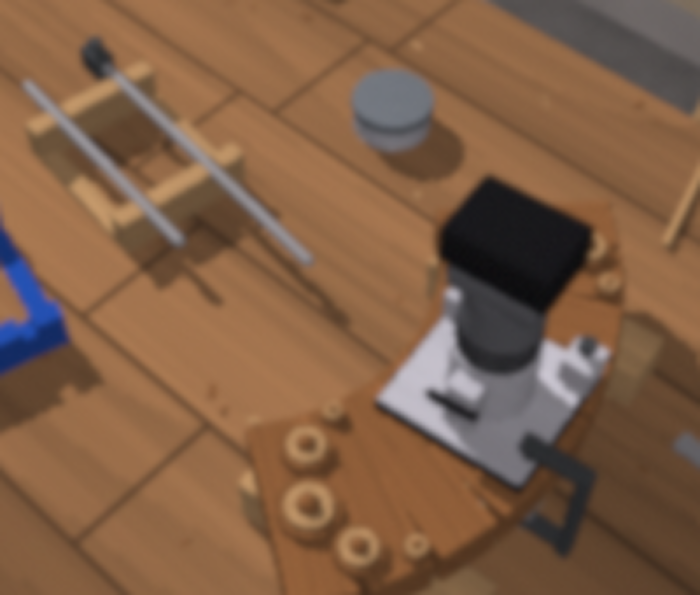

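The crops confirm it. In the top view the wooden rest at (262,202) holds both rods. The one with the dark head at (226,187) and tip at (328,199) is the trammel rod, and the shorter bare one below it is the fence rod. The router's thumbscrews are at about (379,192) and (411,188).

```bash
cat > h.py <<'E'
import numpy as np,cv2
from rig import manip
C={}
C["side"]=dict(fx=374.342244,cx=323.33053,cy=202.65549)
C["top"]=dict(fx=474.956444,cx=324.49721,cy=197.54123)
def setc(n,c): C[n]=dict(fx=c["fx"],cx=c["cx"],cy=c["cy"],T=np.array(c["cam_to_world"]))
def cam(n,f=None):
    c=manip.camera(n); setc(n,c); im=c["image"][:,:,::-1].copy()
    if f: cv2.imwrite(f,im)
    np.save(f"{n}_T.npy",C[n]["T"]); return im
for n in C:
    try: C[n]["T"]=np.load(f"{n}_T.npy")
    except Exception: pass
def proj(n,P):
    c=C[n];P=np.atleast_2d(P);q=(P-c["T"][:3,3])@c["T"][:3,:3]
    return np.c_[c["fx"]*q[:,0]/q[:,2]+c["cx"],c["fx"]*q[:,1]/q[:,2]+c["cy"]]
def plane(n,uv,z):
    c=C[n];uv=np.atleast_2d(uv);d=np.c_[(uv[:,0]-c["cx"])/c["fx"],(uv[:,1]-c["cy"])/c["fx"],np.ones(len(uv))]@c["T"][:3,:3].T
    o=c["T"][:3,3];s=(z-o[2])/d[:,2];return o+s[:,None]*d
def crop(im,x0,y0,w,h,k,f=None,pts=()):
    o=cv2.resize(im[y0:y0+h,x0:x0+w],None,fx=k,fy=k,interpolation=cv2.INTER_CUBIC)
    for p in pts:
        q=(int((p[0]-x0+.5)*k-.5),int((p[1]-y0+.5)*k-.5));cv2.drawMarker(o,q,(0,255,0),cv2.MARKER_CROSS,9,1)
    if f: cv2.imwrite(f,o)
    return o
E
python3 - <<'E'
from h import *
t=cam("top"); s=cam("side")
f=lambda x,y,k,x0,y0:((x+.5)/k-.5+x0,(y+.5)/k-.5+y0)
tip=plane("top",f(700,195,5.7,205,165),.033)[0]; hd=plane("top",f(120,123,5.7,205,165),.033)[0]
print(tip,hd,np.linalg.norm(tip-hd))
print("side",plane("side",f(308,260,3.5,240,140),.033),plane("side",f(97,58,3.5,240,140),.033))
ts=plane("top",[f(205,257,6,345,150),f(402,230,6,345,150)],.134);print(ts,np.linalg.norm(ts[0]-ts[1]))
crop(s,335,180,100,75,8,"pics/c4.png"); crop(t,365,175,75,60,10,"pics/c5.png")
E
```

```text
[0.56113463 0.06388315 0.033     ] [0.60285792 0.37955131 0.033     ] 0.3184136023404536
side [[0.56250264 0.06658875 0.033     ]] [[0.60374523 0.37866068 0.033     ]]
[[ 0.57062489 -0.0840248   0.134     ]
 [ 0.58295879 -0.17905501  0.134     ]] 0.09582726874511102
```

View pics/c4.png

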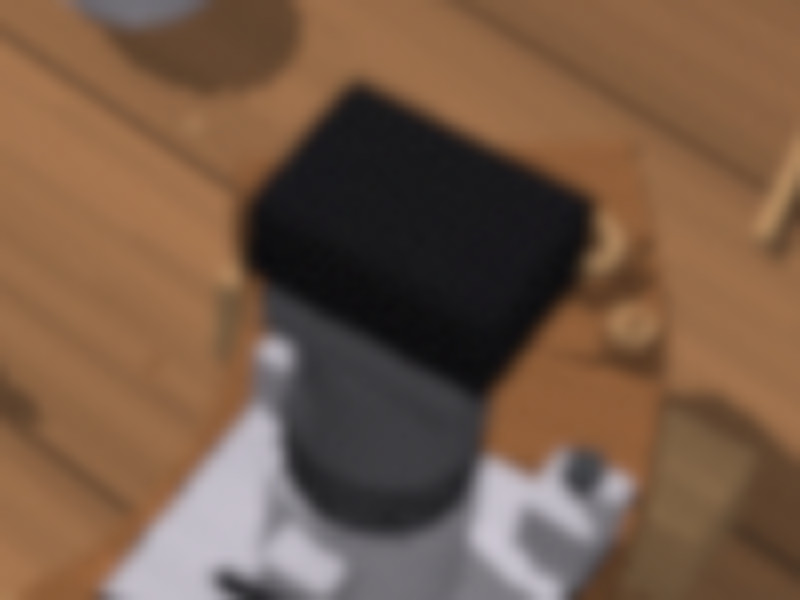

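View pics/c5.png

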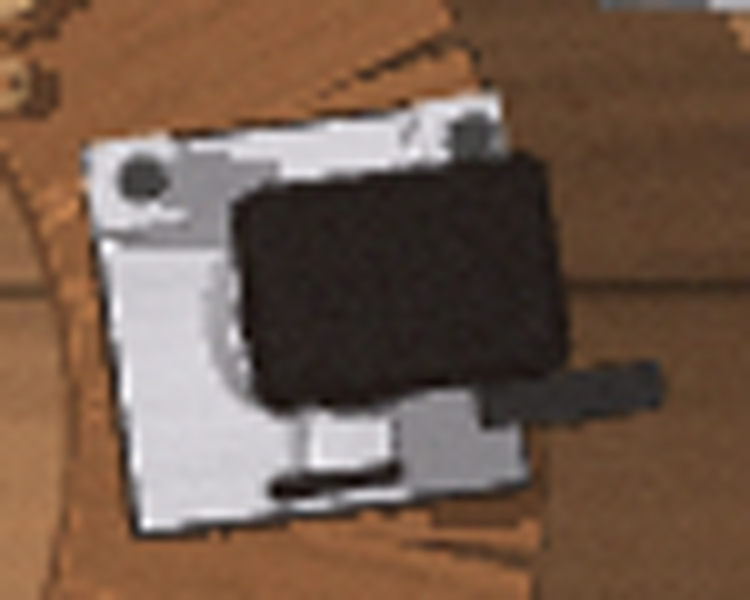

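Run:
```python
from h import *
f=lambda x,y:((x+.5)/10-.5+365,(y+.5)/10-.5+175)
def seg(a,b,z):
    A,B=plane("top",[f(*a),f(*b)],z);d=A-B;print(np.degrees(np.arctan2(-d[0],d[1])),np.linalg.norm(d)*1e3,A,B)
seg((143,180),(470,135),.134)
seg((137,527),(530,477),.094)
seg((85,148),(495,95),.12)
seg((245,195),(540,155),.274)
seg((265,408),(560,365),.274)
# rod yaw/pos
r=np.array([[.5611,.0639],[.6029,.3796]]);d=r[1]-r[0];print("rod yaw",np.degrees(np.arctan2(-d[0],d[1])))
g=r[0]+d/np.linalg.norm(d)*.22;print(g)
from scipy.spatial.transform import Rotation as R
print(R.from_rotvec(manip.get_ee_rot()).as_matrix().round(3))
# IK candidates
def ori(yaw,flip):
    # rod y axis direction at yaw a from world +y
    a=np.radians(yaw);l=np.array([np.cos(a),np.sin(a),0])*(1 if flip else -1)
    x=np.array([0,0,-1.]);return R.from_matrix(np.c_[x,l,np.cross(x,l)]).as_rotvec()
for fl in(0,1):
    print(fl,manip.solve_ik([g[0],g[1],.036],ori(-7.5,fl)),manip.solve_ik([.5625,.003,.11],ori(7.5,fl)))
```

```text
7.426362529012061 95.44382276201718 [ 0.57023628 -0.08430699  0.134     ] [ 0.58257257 -0.17895021  0.134     ]
6.806452206218147 117.20106899246187 [ 0.47095925 -0.08537302  0.094     ] [ 0.48484942 -0.20174808  0.094     ]
6.959646812582052 120.82395267253163 [ 0.58100344 -0.06913323  0.12      ] [ 0.59564371 -0.18906692  0.12      ]
7.309403648417396 77.2405509837224 [ 0.55348734 -0.09475203  0.274     ] [ 0.56331445 -0.17136489  0.274     ]
7.856449239496047 77.08010645786273 [ 0.4982774  -0.09890219  0.274     ] [ 0.5088136  -0.17525879  0.274     ]
rod yaw -7.542330413930925
[0.5899769  0.28199659]
[[-0.     0.387  0.922]
 [-0.001  0.922 -0.387]
 [-1.    -0.001 -0.   ]]
0 None None
1 [ 4.27676859e-01  7.48824009e-01  1.65100769e+00 -4.44089210e-16
  7.41760950e-01  5.58576553e-01] [-1.58235502e-02  5.36929289e-01  1.85334826e+00 -4.44089210e-16
  7.51315103e-01 -1.46723244e-01]
```

Router yaw is about 7.3° and rod yaw about -7.5°. Next is the grasp.

```bash
cat >> h.py <<'E'
from scipy.spatial.transform import Rotation as R
def ori(yaw,pitch=0):
    a=np.radians(yaw);l=np.array([np.cos(a),np.sin(a),0]);x=np.array([0,0,-1.])
    return R.from_matrix(np.c_[x,l,np.cross(x,l)]).as_rotvec()
def st():
    print("t",round(manip.get_time(),2),"p",np.round(manip.get_position(),4),"F",np.round(manip.get_contact_force(),1),"M",np.round(manip.get_torque(),2),"w",round(manip.get_width(),4))
E
python3 - <<'E'
from h import *
manip.command_gripper(.05,80)
manip.move_to([.5904,.2817,.13],ori(-7.5)); st()
manip.servo_line([.5904,.2817,.060],rate=.12); st()
cam("top","pics/t1.png");s=cam("side","pics/s1.png")
t=cv2.imread("pics/t1.png")
a=crop(t,205,165,140,75,5.7);b=crop(s,240,140,110,90,5.7)
cv2.imwrite("pics/c6.png",a);cv2.imwrite("pics/c7.png",b)
E
```

```text
t 2.37 p [0.5901 0.2828 0.1304] F [-0.3  0.2  0.2] M [ 0.03  0.03 -0.01] w 0.05
t 3.1 p [0.5907 0.282  0.0603] F [-0.6 -0.9  0.6] M [-0.01  0.02 -0.01] w 0.0498
```

View pics/c6.png

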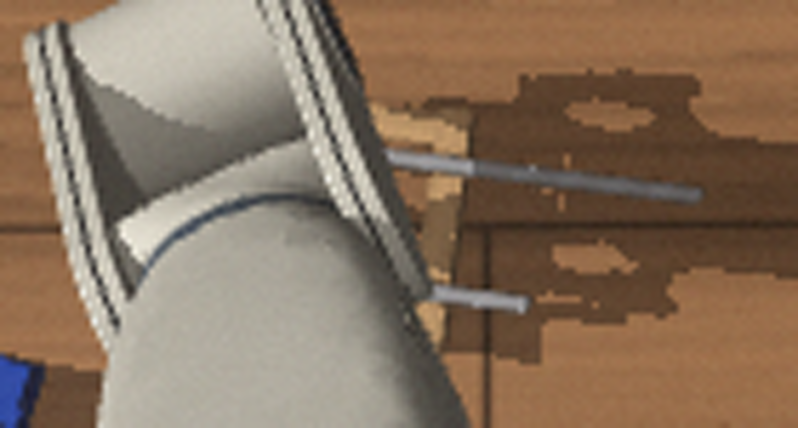

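View pics/c7.png

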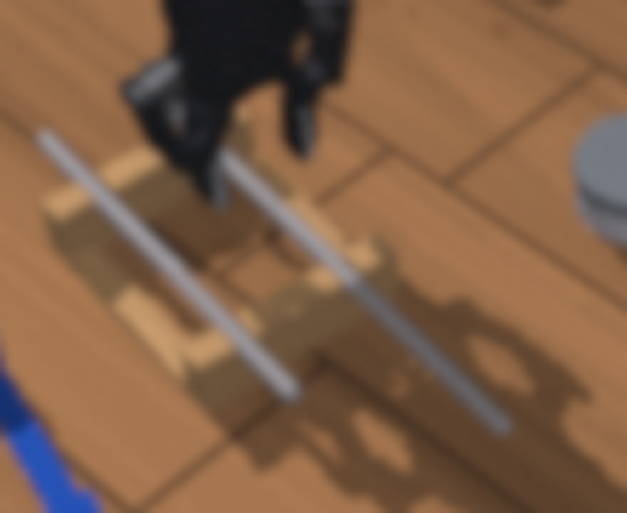

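The fingers straddle the trammel rod (side crop, fingers at (215,195) and (305,150), with the rod between them). I'll descend, grip and lift.

Run:
```python
from h import *
manip.servo_line([.5904,.2817,.036],rate=.1); st()
manip.command_gripper(0.0,90); st(); print(R.from_rotvec(manip.get_ee_rot()).as_matrix().round(4).tolist())
manip.servo_line([.5904,.2817,.085],rate=.1); st()
t=cam("top","pics/t2.png");s=cam("side","pics/s2.png")
g=np.array([.5904,.2817,.082]);y=np.array([.1305,.9914,0])
pts=[g-.22*y,g+.1*y,g]
b=crop(s,240,120,140,110,5.5,"pics/c8.png",proj("side",pts))
b=crop(t,205,165,140,75,5.7,"pics/c9.png",proj("top",pts))
```

```text
t 3.59 p [0.5897 0.2813 0.0348] F [-0.5  0.5 -0.6] M [ 0.01  0.01 -0.02] w 0.0504
t 4.07 p [0.5902 0.2818 0.0365] F [-1.6  1.2  6. ] M [0.07 0.55 0.01] w 0.0073
[[-0.0002, 0.9914, -0.1306], [0.0002, -0.1306, -0.9914], [-1.0, -0.0002, -0.0001]]
t 4.71 p [0.5905 0.2817 0.0854] F [ 0.5 -0.5 -2.4] M [-0.05 -0.   -0.04] w 0.0068
```

View pics/c8.png

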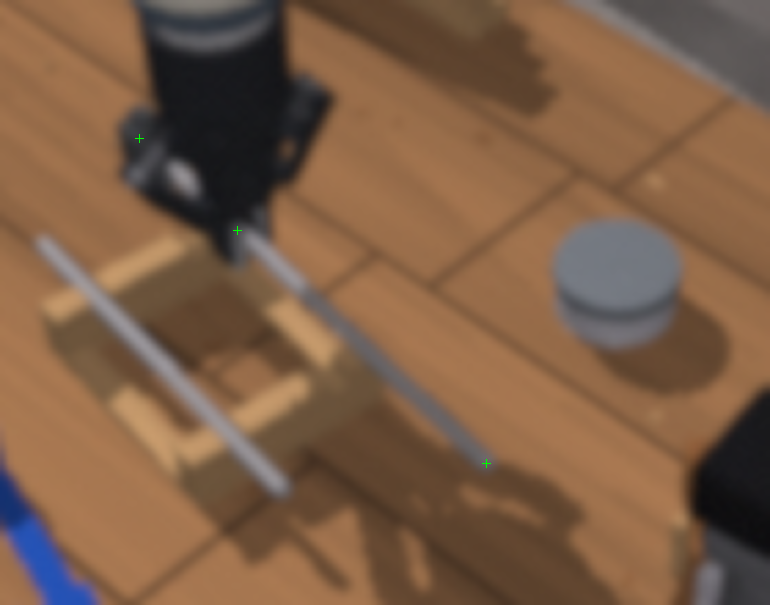

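View pics/c9.png

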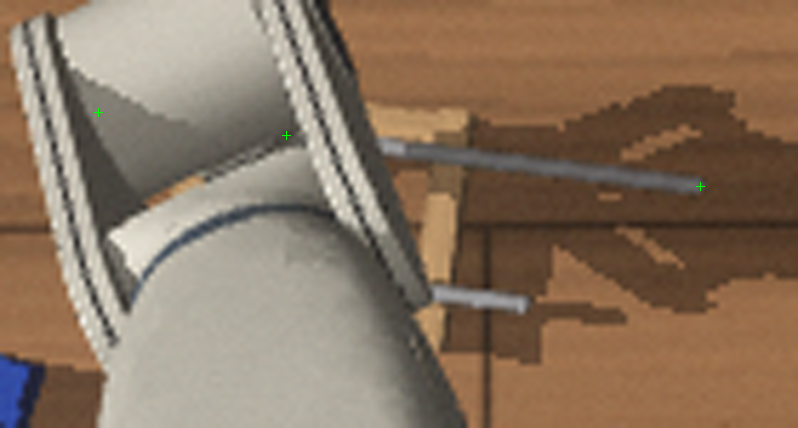

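Lifted: the side and top crops show the tip within about 0.5 px of where the kinematics put it, and the weight reads 2.4 N. Next I'll line up in front of the near boss.

```bash
cat >> h.py <<'E'
YAW=7.3
def U(yaw=YAW): a=np.radians(yaw);return np.array([-np.sin(a),np.cos(a),0])
def Lx(yaw=YAW): a=np.radians(yaw);return np.array([np.cos(a),np.sin(a),0])
B=np.array([.5690,-.0721,.107])   # bore_in estimate
OFF=np.array([0,0,.003])          # TCP above rod axis
def tcp(s,dx=0,dz=0,yaw=YAW,b=None):
    # tip at bore-frame y=s
    return (B if b is None else b)+U(yaw)*(s+.22)+Lx(yaw)*dx+OFF+np.array([0,0,dz])
E
python3 - <<'E'
from h import *
manip.servo_line([.5904,.2817,.115],rate=.15)
manip.move_to(tcp(.04),ori(YAW));manip.servo_line(tcp(.025),ori(YAW),rate=.05);manip.hold(.2); st()
t=cam("top","pics/t3.png");s=cam("side","pics/s3.png")
pts=[B+U()*d for d in(.025,0,-.12)]+[B+U()*d+np.array([0,0,.029]) for d in(-.012,-.108)]
crop(t,335,165,90,65,8,"pics/c10.png",proj("top",pts));crop(s,325,190,100,75,8,"pics/c11.png",proj("side",pts))
crop(t,335,165,90,65,8,"pics/c12.png")
E
```

```text
t 6.33 p [0.5379 0.1711 0.11  ] F [-0.2 -1.  -2.9] M [-0.    0.01  0.  ] w 0.0068
```

View pics/c10.png

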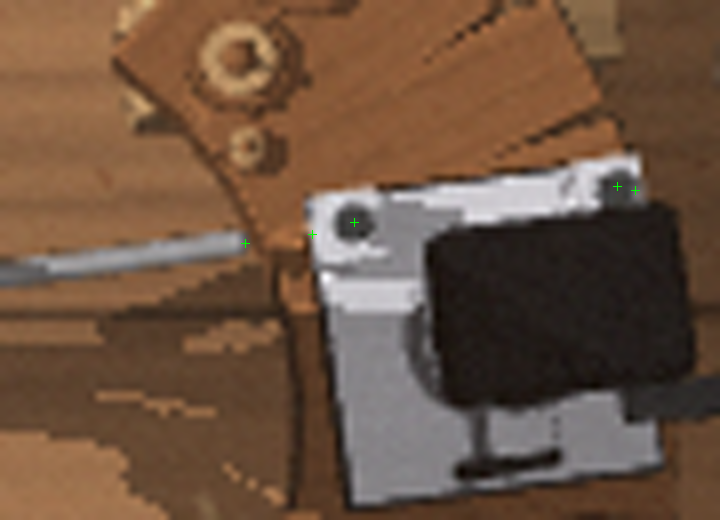

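View pics/c11.png

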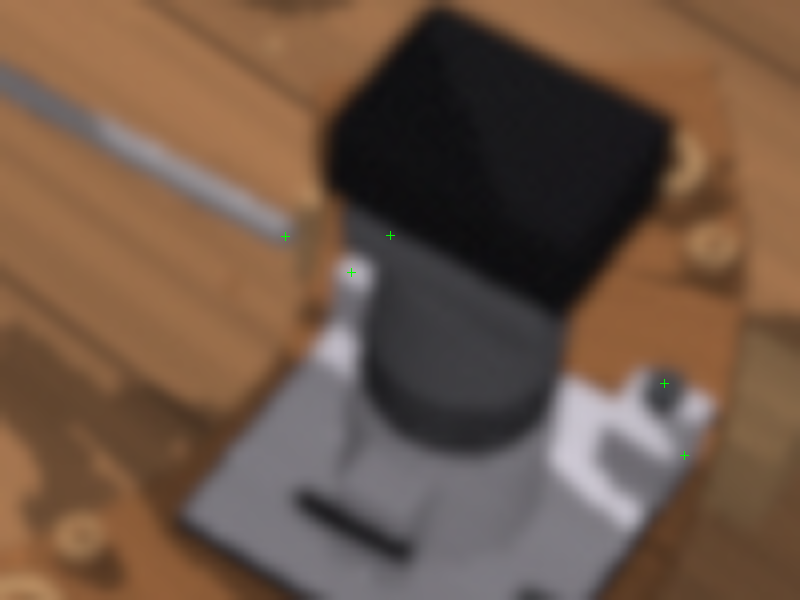

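View pics/c12.png

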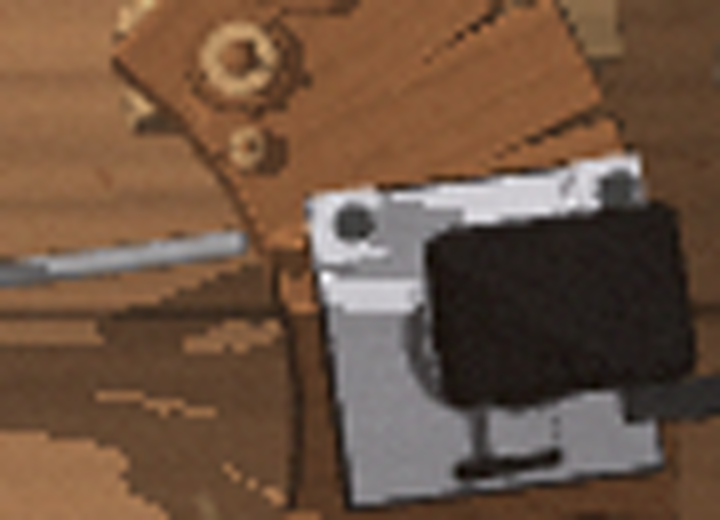

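```bash
cat >> h.py <<'E'
def sat(im):
    im=im.astype(float);return im.max(2)-im.min(2)
def rodfit(n,im,g,u,ss,hw=5):
    """perp offset (px) of the rod's centreline from the prediction, grip-point g, axis u (toward head)"""
    S=sat(cv2.GaussianBlur(im,(0,0),.4)).astype(np.float32);out=[]
    for s in ss:
        p=proj(n,[g+u*(s-.22),g+u*(s-.219)]);d=p[1]-p[0];d/=np.linalg.norm(d);nn=np.array([-d[1],d[0]])
        k=np.arange(-hw,hw+.01,.1);q=(p[0]+k[:,None]*nn).astype(np.float32)
        v=cv2.remap(S,q[:,0].reshape(1,-1),q[:,1].reshape(1,-1),cv2.INTER_LINEAR)[0]
        bg=np.median(v);w=np.clip((np.percentile(v,75)-v)/(np.percentile(v,75)-v.min()),0,1)-.5
        on=w>0; i=np.argmin(v); a=i
        while a>0 and on[a-1]:a-=1
        b=i
        while b<len(k)-1 and on[b+1]:b+=1
        out.append((k[a]+k[b])/2)
    return np.array(out),nn
E
python3 - <<'E'
from h import *
t=cv2.imread("pics/t3.png");s=cv2.imread("pics/s3.png")
p=np.array([0.5379,0.1711,.107]);g=B+U()*.245
for n,im in(("top",t),("side",s)):
    ss=np.arange(.006,.10,.006)
    o,nn=rodfit(n,im,g,U(),ss);print(n,o.round(2),nn.round(2))
    q0=proj(n,g-.22*U())[0]
    for nm,v in(("dx",Lx()),("dz",np.array([0,0,1.]))):
        print(nm,((proj(n,g-.22*U()+.001*v)[0]-q0)@nn).round(3),"px/mm")
# knobs
for n,im,d in(("top",t,-.012),("top",t,-.108),("side",s,-.108)):
    pr=proj(n,B+U()*d+np.array([0,0,.029]))[0];x,y=np.round(pr).astype(int)
    G=im.max(2).astype(int)[y-4:y+5,x-4:x+5];print(n,d,pr.round(2),"\n",x-4,y-4,"\n",G)
E
```

```text
top [0.25 0.2  0.05 0.25 0.1  0.2  0.1  0.1  0.2  0.15 0.15 0.2  0.2  0.1
 0.25 0.15] [-0.13 -0.99]
dx 0.339 px/mm
dz 0.025 px/mm
side [0.45 0.4  0.45 0.4  0.4  0.4  0.4  0.35 0.4  0.3  0.3  0.35 0.3  0.15
 0.15 0.1 ] [ 0.48 -0.88]
dx 0.318 px/mm
dz 0.214 px/mm
top -0.012 [378.82 192.39] 
 375 188 
 [[133 135 136 155 156 171 170  75  79]
 [184 208 209 206 203 203 202 165 131]
 [209 215 211 144 140 173 206 171 133]
 [212 209 108  73  70  73 128 140 135]
 [208 173  69  69  68  65 100 136 133]
 [209 166  70  64  68  66  72 135 132]
 [208 207  88  68  71  55 133 135 135]
 [209 206 203 156 157 205 137 136 140]
 [209 205 205 209 208 205 205 208 166]]
top -0.108 [411.77 187.93] 
 408 184 
 [[131 134 153 169 173 139 142  90  90]
 [207 204 208 206 206 201 201  90  93]
 [213 210 205 142 104 130 205  94  91]
 [208 163  77  68  68  67 100 100  88]
 [207 166  67  66  63  67  95 106  89]
 [208 130  73  67  67  63 117 109  90]
 [205 206  77  64  59  68  72  74  40]
 [109  73  33  33  33  40  37  35  32]
 [ 41  33  34  36  33  32  33  36  35]]
side -0.108 [407.6  237.52] 
 404 234 
 [[146 145 143 140 139 141 143 144 144]
 [148 143 134 128 127 132 137 142 144]
 [152 141 118 102 100 110 125 139 145]
 [159 138 102  80  78  88 112 137 146]
 [162 128  92  76  74  81 112 143 154]
 [166 126  83  70  73  87 124 161 171]
 [178 141  96  71  76 104 144 175 181]
 [190 165 127  96  97 125 158 178 174]
 [198 185 160 134 122 132 148 158 152]]
```

Run:
```python
from h import *
def edge(im,p0,p1,z,nm,hw=3):
    G=im.max(2).astype(np.float32);p0=np.array(p0,float);p1=np.array(p1,float)
    d=(p1-p0);L=np.linalg.norm(d);d/=L;n=np.array([-d[1],d[0]]);k=np.arange(-hw,hw+.01,.1);o=[];ss=np.arange(2,L-2,.5)
    for s in ss:
        q=(p0+d*s+k[:,None]*n).astype(np.float32)
        v=cv2.remap(G,q[:,0].reshape(1,-1),q[:,1].reshape(1,-1),cv2.INTER_LINEAR)[0]
        g=np.abs(np.gradient(cv2.GaussianBlur(v.reshape(1,-1),(0,0),4)[0]));i=g.argmax();w=g[max(0,i-6):i+7];o.append((k[max(0,i-6):i+7]*w).sum()/w.sum())
    o=np.array(o);m=np.ones(len(o),bool)
    for _ in range(4):
        c=np.polyfit(ss[m],o[m],1);r=o-np.polyval(c,ss);m=np.abs(r)<max(.25,2*r[m].std())
    e=[p0+d*s+n*np.polyval(c,s) for s in(0,L)]
    A,Bq=plane("top",e,z);D=A-Bq;print(nm,"yaw",np.degrees(np.arctan2(-D[0],D[1])).round(2),"n",m.sum(),len(m),"sd",r[m].std().round(2),A.round(4),Bq.round(4))
for f in("pics/top0.png","pics/t3.png"):
    im=cv2.imread(f);F=lambda x,y:((x+.5)/10-.5+365,(y+.5)/10-.5+175)
    edge(im,F(145,525),F(525,474),.094,"plate low")
    edge(im,F(95,150),F(440,105),.12,"plate/boss top",2)
    edge(im,F(260,188),F(520,155),.274,"batt top",2)
    edge(im,F(290,408),F(545,372),.23,"batt low",2)
    edge(im,F(92,150),F(133,520),.094,"plate left",2)
```

```text
plate low yaw 6.75 n 65 69 sd 0.61 [ 0.4714 -0.0878  0.094 ] [ 0.4848 -0.2004  0.094 ]
plate/boss top yaw 8.25 n 57 62 sd 0.32 [ 0.5777 -0.0723  0.12  ] [ 0.5923 -0.173   0.12  ]
batt top yaw 6.62 n 43 45 sd 0.15 [ 0.5563 -0.0986  0.274 ] [ 0.5641 -0.1661  0.274 ]
batt low yaw 9.85 n 43 44 sd 0.26 [ 0.4969 -0.1121  0.23  ] [ 0.5087 -0.1801  0.23  ]
plate left yaw -82.5 n 65 67 sd 0.22 [ 0.5827 -0.0722  0.094 ] [ 0.4733 -0.0866  0.094 ]
plate low yaw 6.68 n 68 69 sd 0.58 [ 0.4716 -0.0877  0.094 ] [ 0.4848 -0.2004  0.094 ]
plate/boss top yaw 8.18 n 56 62 sd 0.31 [ 0.5778 -0.0723  0.12  ] [ 0.5923 -0.173   0.12  ]
batt top yaw 6.63 n 41 45 sd 0.14 [ 0.5563 -0.0986  0.274 ] [ 0.5641 -0.1661  0.274 ]
batt low yaw 9.19 n 44 44 sd 0.27 [ 0.4973 -0.112   0.23  ] [ 0.5084 -0.1801  0.23  ]
plate left yaw -82.08 n 62 67 sd 0.19 [ 0.5827 -0.072   0.094 ] [ 0.4733 -0.0872  0.094 ]
```

The rod sits about 0.3 mm too far in +x and perhaps up to 1 mm high. I'll correct that partly and insert in small steps, watching the force.

```bash
cat >> h.py <<'E'
def F(): 
    f=np.array(manip.get_contact_force());m=np.array(manip.get_torque())
    return np.array([f@Lx(),f@U(),f[2]]),m
def push(s0,s1,step,dx,dz,yaw=YAW,lim=8,rate=.04,base=None):
    s=s0
    while True:
        manip.servo_line(tcp(s,dx,dz,yaw),ori(yaw),rate=rate)
        f,m=F();p=np.array(manip.get_position())-OFF-B
        print(round(manip.get_time(),2),"s",round(s*1e3,1),"act x/s/z",np.round([p@Lx()*1e3,(p@U()-.22)*1e3,p[2]*1e3],1),"F",f.round(1),"M",m.round(2))
        if abs(f[1])>lim or np.hypot(f[0],f[2]+2.5)>15: return s,False
        if abs(s-s1)<1e-6: return s,True
        s=max(s1,s-step)
E
python3 - <<'E'
from h import *
manip.servo_line(tcp(.012,-.0003,-.0004),ori(YAW),rate=.05)
print(push(.008,-.012,.004,-.0003,-.0004))
E
```

```text
7.08 s 8.0 act x/s/z [-0.3  7.8 -0.4] F [-0.4  0.3 -3.7] M [-0.05  0.01 -0.01]
7.33 s 4.0 act x/s/z [-0.3  3.8 -0.4] F [-1.  -0.5 -1.4] M [ 0.01  0.03 -0.06]
7.58 s 0.0 act x/s/z [-0.3 -0.2 -0.4] F [ 0.4  0.2 -1.7] M [ 0.01 -0.03  0.  ]
7.83 s -4.0 act x/s/z [-0.3 -4.2 -0.4] F [-0.4 -0.3 -1.6] M [ 0.02 -0.01  0.01]
8.08 s -8.0 act x/s/z [-0.3 -8.2 -0.4] F [-0.1  0.1 -3.2] M [ 0.04 -0.01 -0.02]
8.33 s -12.0 act x/s/z [ -0.3 -12.2  -0.4] F [-0.1  1.  -2.5] M [-0.02 -0.04  0.01]
(-0.012, True)
```

There is no axial force at 12 mm depth, so the tip is in the bore. Continuing into the gap between the bosses.

Run:
```python
from h import *
print(push(-.018,-.066,.008,-.0003,-.0004,rate=.04))
manip.hold(.15)
t=cam("top","pics/t4.png");s=cam("side","pics/s4.png")
a=crop(t,325,165,110,65,7,"pics/c13.png");crop(s,325,190,100,75,8,"pics/c14.png")
```

```text
8.63 s -18.0 act x/s/z [ -0.3 -18.3  -0.4] F [ 0.8 -0.7 -3.3] M [0.03 0.04 0.  ]
8.98 s -26.0 act x/s/z [ -0.3 -26.3  -0.4] F [-0.1 -0.1 -2.3] M [-0.06 -0.07  0.04]
9.33 s -34.0 act x/s/z [ -0.3 -34.3  -0.4] F [ 0.2 -0.1 -3.2] M [-0.05  0.02  0.02]
9.68 s -42.0 act x/s/z [ -0.3 -42.3  -0.4] F [ 0.4  0.1 -2.4] M [ 0.01 -0.01  0.04]
10.03 s -50.0 act x/s/z [ -0.3 -50.3  -0.4] F [-0.2  0.9 -2.5] M [ 0.04 -0.01  0.03]
10.38 s -58.0 act x/s/z [ -0.3 -58.3  -0.4] F [ 0.7  0.1 -2.9] M [0.02 0.02 0.04]
10.73 s -66.0 act x/s/z [ -0.3 -66.3  -0.4] F [ 0.5  0.8 -2. ] M [ 0.11  0.03 -0.02]
(-0.066, True)
```

View pics/c13.png

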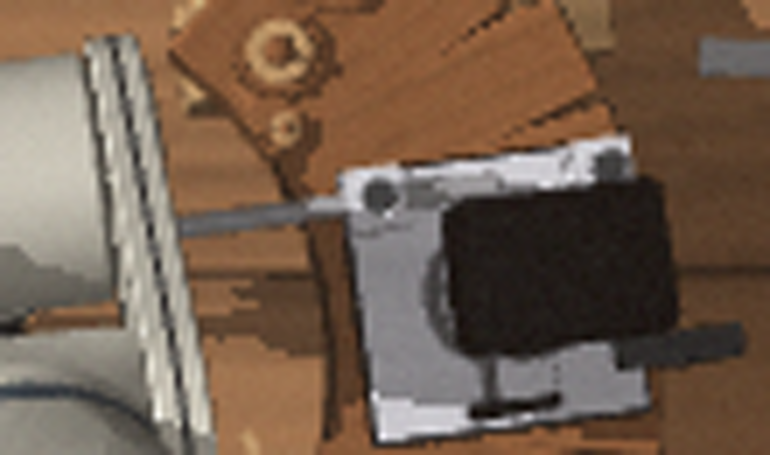

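View pics/c14.png

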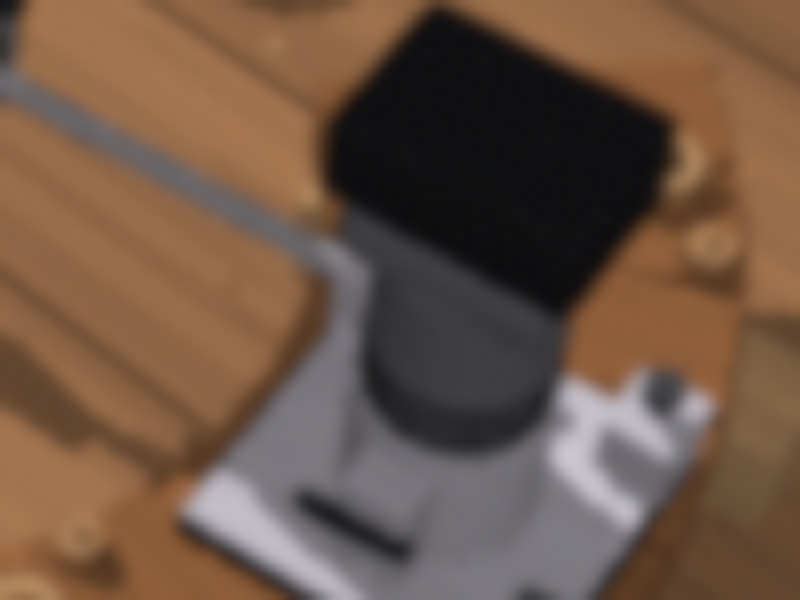

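The side crop shows the rod entering the near boss face at about (345,262) with no contact force, and the tip is in the gap. Continuing through the far boss.

Run:
```python
from h import *
manip.servo_line(tcp(-.086,-.0003,-.0004),ori(YAW),rate=.06)
print(push(-.092,-.145,.005,-.0003,-.0004,rate=.04,lim=6))
manip.hold(.15)
t=cam("top","pics/t5.png");s=cam("side","pics/s5.png")
tip=B+U()*-.145+Lx()*-.0003
crop(t,345,165,95,65,8,"pics/c15.png",proj("top",[tip]));crop(s,345,190,100,75,8,"pics/c16.png",proj("side",[tip]))
```

```text
11.77 s -92.0 act x/s/z [ -0.3 -92.1  -0.4] F [ 0.7  0.7 -2.4] M [ 0.03  0.04 -0.  ]
12.04 s -97.0 act x/s/z [ -0.3 -97.2  -0.4] F [ 0.4 -0.5 -3.2] M [-0.    0.02 -0.01]
12.32 s -102.0 act x/s/z [  -0.3 -102.2   -0.4] F [-0.3 -0.5 -2.6] M [ 0.03 -0.08  0.06]
12.59 s -107.0 act x/s/z [  -0.3 -107.3   -0.4] F [-1.1  0.1 -2.4] M [ 0.01  0.04 -0.03]
12.87 s -112.0 act x/s/z [  -0.3 -112.2   -0.4] F [ 0.3  0.3 -3.1] M [-0.05  0.08  0.  ]
13.14 s -117.0 act x/s/z [  -0.3 -117.3   -0.4] F [-0.2  0.1 -2.4] M [ 0.04  0.07 -0.01]
13.42 s -122.0 act x/s/z [  -0.3 -122.2   -0.4] F [ 0.3 -0.3 -3.7] M [0.01 0.   0.01]
13.69 s -127.0 act x/s/z [  -0.3 -127.2   -0.4] F [-0.3 -0.7 -2.5] M [ 0.05 -0.01 -0.03]
13.97 s -132.0 act x/s/z [  -0.3 -132.3   -0.4] F [ 0.9 -0.4 -2.2] M [-0.03  0.04 -0.01]
14.24 s -137.0 act x/s/z [  -0.3 -137.2   -0.4] F [ 0.3 -0.3 -2.1] M [-0.01  0.01  0.  ]
14.52 s -142.0 act x/s/z [  -0.3 -142.3   -0.4] F [ 0.1  0.5 -2.2] M [ 0.03  0.04 -0.09]
14.77 s -145.0 act x/s/z [  -0.3 -145.2   -0.4] F [-0.7  0.2 -3. ] M [-0.01 -0.    0.  ]
(-0.145, True)
```

View pics/c15.png

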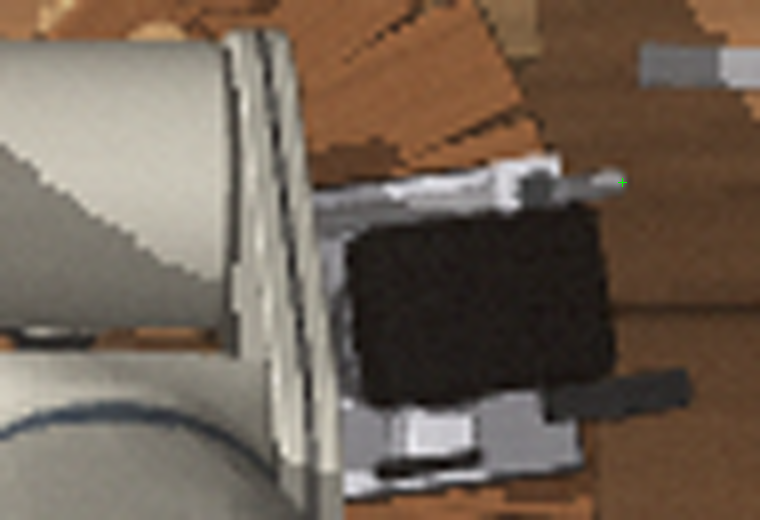

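View pics/c16.png

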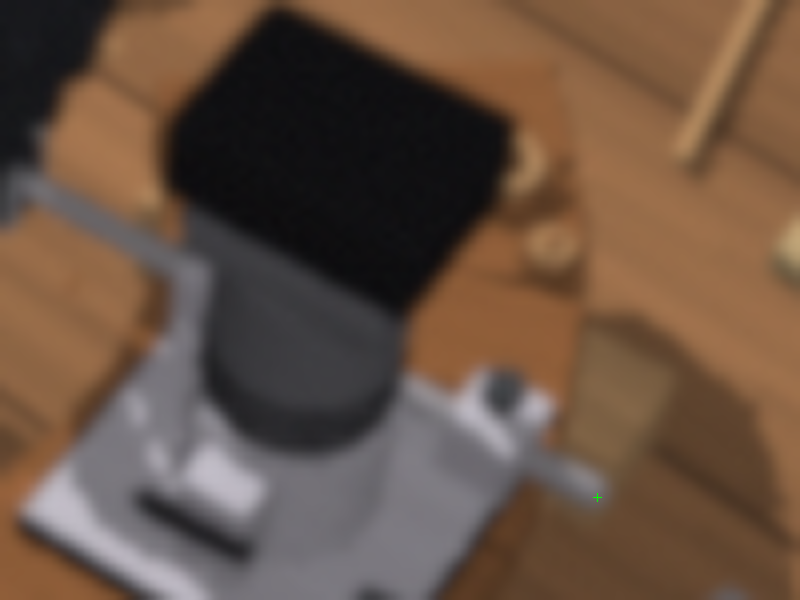

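The rod is through both bosses. Its tip shows at (623,180) in the top crop and (605,493) in the side crop, within about 1 px of the prediction, and roughly 25 mm beyond the far boss. I'll let it settle, check and hand in.

Run:
```python
from h import *
manip.hold(.5); st(); print(np.abs(manip.get_joint_vel()).max().round(4))
manip.sign_off()
```

```text
t 15.52 p [0.5592 0.0023 0.1096] F [-0.   0.6 -2.8] M [-0.02 -0.01  0.  ] w 0.0071
0.0014
the job is handed in; nothing more can be done
```

I took the trammel rod (the one with the dark pivot head) from the wooden rest and slid its plain end through both router bosses. I then signed off at about 15.5 s, still gripping it. No verdict was reported, so success is not confirmed.

- **Position:** by arm position the rod tip is about 25 mm beyond the far boss. The top picture gives about 27 mm, and the tip was within about 1 px of its predicted place in both views.
- **Force:** the push in showed no resistance beyond about 1 N of noise. At sign-off the wrist read about the rod's weight (2.8 N downward) and under 1 N sideways.
- **Stillness and grip:** the arm was still (joint speeds at most 0.0014 rad/s). The grip was set to 90 N, with the jaws closed on the rod.
- **What disagreed:**
  - The router's yaw came out anywhere from 6.6° to 9.9° depending on which edge I measured. I used 7.3°, and it went in without touching.
  - Before insertion, the side camera suggested the tip was up to 1 mm high, so I lowered it 0.4 mm.
  - The jaw opening read 7 mm on a 10 mm rod. I did not resolve that.
- **Not checked:** I did not measure the fence rod, mallet, gouge or wax tin afterwards. No contact force pointed to a collision.

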